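Pack the specimen clamp with spacers and hold it shut

ROBOT

A 6-joint arm with a two-finger parallel gripper is mounted at the origin on the work surface. World frame = base frame: x ahead of the robot, y to its left, z up, the work surface at z = 0. Lengths are in m, angles in rad, forces in N, time in s.
With the tool pointing down it reaches from about 0.275 to 0.825 m from the base axis. Payload 4.9 kg.
Tool frame: the origin (TCP) lies midway between the tips of the shut fingers; the grasp point (between the pads) lies 19 mm behind it (bot.grip_depth is the distance from the TCP to the grasp point, in m); z points along the fingers, y is the line along which they close (so a half turn about z gives the same grasp; the last joint's range is limited). The gripper opens to 85 mm and grips with 20 to 120 N. Pads are 22 mm wide; open, the fingers measure 114 mm over their backs; the gripper's body (76 mm by 85 mm) begins 54 mm behind the grasp point. The pads swing forward as they close: fully open they stand 13 mm farther back than shut.
Start: joints at [-1.369, 0.326, -0.193, 1.052, 0, 1.437], TCP at [0.181, -0.519, 0.231] pointing down, gripper open.
Joint ranges: [-2.65, 2.65], [-0.97, 1.79], [-1.3, 1.35], [-1.93, 2.1], [-1.47, 1.37], [-3.14, 3.14]. Speed limits (rad/s): [2.57, 2.57, 3.14, 3.14, 3.14, 3.14].

INTERFACE

Orientations are given as a unit quaternion [w, x, y, z].
In Python, from cell import bot gives the robot as it stands. Calls block until the motion is done:
- bot.move_pose(position, orientation): joint-space move of the TCP to a pose.
- bot.move_linear(position, speed=0.15, rotation=None, until_force=None): straight line of the TCP; rotation=None keeps the orientation; speed is the mean speed in m/s. With until_force (N) it stops when the force on the tool has changed by that much, and returns True; else False.
- bot.goto_joints(angles): joint-space move.
- bot.set_gripper(opening, grasp_force=None): opening from 0.0 (shut) to 1.0 (fully open); grasp_force is the grip in N (None keeps the last); returns when the fingers have stopped.
- bot.wait(seconds).
- bot.solve_ik(position, orientation): joint angles nearest the present ones, or None.
- bot.camera(name): name is "side" or "top"; returns the picture (420x560x3 uint8, red, green, blue); there is no depth.
- bot.calibration(name): a dict with "mtx" (3x3 intrinsics, pixels), "k1" (the pictures are not rectified: a ray, as slopes to the right and down, at radius r is drawn at 1 + k1 r^2 times it, then the intrinsics apply), "extrinsics" (4x4, takes a point from world to camera coordinates). Camera axes: x right, y down, z forward; pixel columns grow to the right and rows downward; lengths in m; the calibration is good to about 2 mm. A picture is of the moment at which its call begins. calibration takes no time and is no camera call.
A pose or a line that the arm cannot do raises bot.PlanningError and nothing moves.
- bot.close_job(): hands the job in; it is judged then, once.
Trained networks look in the newest picture that a camera, given by its name, has taken for a name from the list of things; names that differ only in an ending like _2 or _b are one class to them, and where a whole thing is asked for, a point or a joint stands for the part that bears it (a point fixed in the world has none). Each returns a list of dicts, best first, with "confidence" (0 to 1); they miss things now and then, are a little off and sometimes report something else, mostly with a low value. They report only what shows in the picture. A call takes as long as a camera call. They do not tell look-alikes from the thing itself.
- bot.search_frame(camera, thing): "bbox" ([left, top, width, height] in pixels, round what is visible of it).
Readings, each from a call of its own:
- bot.read_clock(): time.
- bot.read_joint_positions(): joint angles.
- bot.read_joint_vel(): joint speeds.
- bot.read_joint_efforts(): joint torques, N m.
- bot.read_position(): TCP position.
- bot.read_tool_rot(): TCP orientation.
- bot.read_ft_force(): force on the tool from outside, world axes, zero at the start.
- bot.read_moment(): the same for the moment, N m.
- bot.read_gripper_width(): opening from 0.0 (shut) to 1.0 (fully open).
- bot.read_finger_force(): force on a finger pad.
Only numpy, scipy, OpenCV 4.12 (cv2) and the standard library are available. Lean on these libraries where they do the work, as an engineer would, in place of code of your own. Each camera call takes 0.05 s, during which the arm holds its last target. There are 200 camera calls.

TASK

The resin specimen is loose in the bench clamp because the gap in front of it is too long for the sliding jaw: stand blue spacers from the tray down in the channel between specimen and jaw, as many as it takes until the jaw, pushed by its black handle, meets the pack and you feel its red spring pad give. Finish while holding the jaw forward by its handle with the pad pushed about half-way in, so the pack is snug and upright against the end stop, your fingers off the spacers and any spacers you do not need left well away from the clamp. Be gentle, the specimen is brittle, and do not disturb the bottles and boxes around.

Things in the scene. Friction and masses are not known exactly. Their poses are not given: they have to be found in the camera images.
- clamp: Specimen clamp fixed to the bench: grey base plate 180 x 90 x 6 mm with a straight channel between two aluminium rails (54 mm apart inside, tops 22 mm above the bench). Origin: clamp centre at bench level; channel floor 6 mm above it. x runs along the channel from sliding jaw to green end stop (the pressing direction), y across, z up. Place and yaw vary.
- stop: Green end stop bolted across the channel, 14 mm thick along the clamp's x, 36 mm tall; fixed, but at a different place along the channel each run. Origin: centre of its underside on the channel floor; axes as the clamp's; the face the specimen rests on is 7 mm from the origin towards -x.
- specimen: Brittle amber resin block, 30 mm along the clamp's x, 44 mm wide, 30 mm tall, loose, standing in the channel at the end stop. Origin: centre of its underside, axes like the clamp's. It must never feel more than 20 N.
- carriage (a joint): Travel in m of the sliding jaw (green carriage 34 x 50 x 26 mm with a black upright handle) along the clamp's +x: 0 = fully back, 0.040 = its forward end stop. A light return spring (2.4 N at 0, 3.6 N at 0.040) pulls it back to 0 whenever it is let go.
- handle (a point): Centre of the upper part of the jaw's black handle: an upright bar 14 mm along the clamp's x, 24 mm across (y), its top 22 mm above this point, free for 28 mm below it. 60 mm above the bench. Moves with the carriage.
- pad (a joint): How far in m the red spring pad on the front of the jaw is pushed in towards the jaw: 0 = fully out, 0.016 = fully in (bottomed, rigid). Spring 0.6 N per mm, so half-way in (0.008) is about 4.8 N.
- pad_face (a point): Centre of the front face of the red pad (44 mm wide, 24 mm tall), 20 mm above the bench. With the pad fully out it lies 43 mm ahead (clamp's +x) of the handle; the gap to fill is from this face to the specimen's near face, 42 to 66 mm with the jaw fully back.
- tray: Low steel tray on the bench, 165 x 85 mm, walls 12 mm tall, floor 3 mm thick, fixed. Origin: centre of its underside; x along its length. Its place and yaw differ from run to run.
- spacer0: Spacer, one of three alike: blue body 18 mm thick (its x) x 50 mm wide (its y) x 30 mm tall, with a white tab on top, 10 mm thick (x) x 24 mm wide (y), from 29 to 61 mm above its underside. About 60 g. Origin: centre of its underside. Stands upright in the tray at first. Take it by the tab across its 24 mm width; in the channel its x lies along the clamp's x.
- spacer1: Spacer, one of three alike: blue body 18 mm thick (its x) x 50 mm wide (its y) x 30 mm tall, with a white tab on top, 10 mm thick (x) x 24 mm wide (y), from 29 to 61 mm above its underside. About 60 g. Origin: centre of its underside. Stands upright in the tray at first. Take it by the tab across its 24 mm width; in the channel its x lies along the clamp's x.
- spacer2: Spacer, one of three alike: blue body 18 mm thick (its x) x 50 mm wide (its y) x 30 mm tall, with a white tab on top, 10 mm thick (x) x 24 mm wide (y), from 29 to 61 mm above its underside. About 60 g. Origin: centre of its underside. Stands upright in the tray at first. Take it by the tab across its 24 mm width; in the channel its x lies along the clamp's x.
- reagent: Bystander, not to be disturbed: white reagent bottle with red cap, 52 mm across, 105 mm tall. Origin: centre of its underside.
- pot: Bystander, not to be disturbed: amber specimen pot with red lid, 48 mm across, 55 mm tall. Origin: centre of its underside.
- dropper: Bystander, not to be disturbed: small amber bottle with black cap, 30 mm across, 62 mm tall. Origin: centre of its underside.
- slidebox: Bystander, not to be disturbed: yellow slide box, 100 x 85 x 35 mm. Origin: centre of its underside.
- objective: Bystander, not to be disturbed: loose steel microscope objective standing on end, 26 mm across, 42 mm tall. Origin: centre of its underside.
- carton: Bystander, not to be disturbed: small green carton, 35 x 55 x 75 mm. Origin: centre of its underside.
Mind the look-alikes: they are no part of the job. Leave any brown or yellow look-alike of the spacer1 alone.

How it is judged:
At the end, for the whole second after the job is handed in: Fingers hold the jaw forward (>1 N), pad pushed in 4-13.5 mm; >1.5 N passes pad-spacer-specimen-stop; specimen and spacers in the clamp stand on its floor (3.5 mm), upright and square (0.1 rad), spacers central (6 mm); unused spacers >120 mm from clamp centre; fingers touch no spacer (value of joint pad between 0.004 and 0.0135 m and contact force between any of spacer0, spacer1, spacer2 and pad above 1.5 N and contact force between any of spacer0, spacer1, spacer2 and specimen above 1.5 N and contact force between specimen and stop above 1.5 N and contact force between the fingers and carriage above 1 N and z of specimen in the frame of clamp below 0.0095 m and angle between specimen's own z axis and vertical below 0.1 rad and angle between the x axis of specimen and the x axis of clamp, either way round below 0.1 rad and ((z of spacer0 in the frame of clamp below 0.0095 m and y of spacer0 in the frame of clamp between -0.006 and 0.006 m and angle between spacer0's own z axis and vertical below 0.1 rad and angle between the x axis of spacer0 and the x axis of clamp, either way round below 0.1 rad) or horizontal distance between spacer0 and clamp above 0.12 m) and contact force between the fingers and spacer0 below 0.3 N and linear speed of each of spacer0, spacer1, spacer2 below 0.02 m/s and ((z of spacer1 in the frame of clamp below 0.0095 m and y of spacer1 in the frame of clamp between -0.006 and 0.006 m and angle between spacer1's own z axis and vertical below 0.1 rad and angle between the x axis of spacer1 and the x axis of clamp, either way round below 0.1 rad) or horizontal distance between spacer1 and clamp above 0.12 m) and contact force between the fingers and spacer1 below 0.3 N and ((z of spacer2 in the frame of clamp below 0.0095 m and y of spacer2 in the frame of clamp between -0.006 and 0.006 m and angle between spacer2's own z axis and vertical below 0.1 rad and angle between the x axis of spacer2 and the x axis of clamp, either way round below 0.1 rad) or horizontal distance between spacer2 and clamp above 0.12 m) and contact force between the fingers and spacer2 below 0.3 N); the arm keeps its last pose, push and grip.
It fails at once if the specimen feels more than 20 N (contact force between specimen and anything else above 20 N).
It fails at once if a bystander is shifted by more than 30 mm (distance of any of reagent, pot, dropper, slidebox, objective, carton from where it was at the start of the episode above 0.03 m).
It also fails if it takes over 64 s, if anything falls off the work surface, if the arm or the gripper's body presses on something with over 40 N, if the wrist force passes 120 N, or if a joint passes its speed limit or range.

## Working session

There is one attempt and no reset: what is moved stays moved. The work goes in short steps, each a Python script; the robot and the scene stay as the last script left them, time stands still between calls to the robot, and variables do not carry over. Pictures are saved under pics/ and viewed, at most 10 in all, crops included, and the job is handed in when it is done.

```bash
mkdir -p pics; ls
python3 - <<'E'
from cell import bot
import cv2,numpy as np
for c in("top","side"):
    im=bot.camera(c); cv2.imwrite(f"pics/{c}0.png",im[:,:,::-1])
    k=bot.calibration(c); print(c,k)
    for t in["clamp","stop","specimen","carriage","handle","pad_face","tray","spacer0"]:
        print(t,[([round(float(v)) for v in d["bbox"]],round(d["confidence"],2)) for d in bot.search_frame(c,t)][:6])
print(bot.read_clock())
E
```

```text
pics
top {'mtx': array([[407.16820377,   0.        , 274.36267911],
       [  0.        , 407.16820377, 215.45975824],
       [  0.        ,   0.        ,   1.        ]]), 'k1': 0.03202155814392057, 'extrinsics': array([[ 0.00676571, -0.99990714, -0.01182954,  0.03768269],
       [-0.99039893, -0.00506702, -0.13814586,  0.56596868],
       [ 0.13807309,  0.01265062, -0.99034125,  0.83278056],
       [ 0.        ,  0.        ,  0.        ,  1.        ]])}
clamp [([243, 228, 8, 21], 0.74), ([192, 216, 82, 47], 0.56)]
stop [([197, 216, 11, 42], 0.58)]
specimen [([201, 225, 21, 21], 0.75), ([198, 215, 9, 40], 0.46)]
carriage [([244, 229, 28, 23], 0.7)]
handle [([245, 226, 30, 27], 0.66)]
pad_face [([242, 227, 10, 23], 0.52)]
tray [([366, 224, 81, 54], 0.87)]
spacer0 [([417, 299, 16, 23], 0.87), ([382, 234, 15, 24], 0.83), ([370, 295, 22, 29], 0.73), ([421, 240, 20, 28], 0.72), ([402, 237, 17, 29], 0.66)]
side {'mtx': array([[393.63900392,   0.        , 272.3291476 ],
       [  0.        , 393.63900392, 202.7148229 ],
       [  0.        ,   0.        ,   1.        ]]), 'k1': -0.08686460385365145, 'extrinsics': array([[-0.99951669, -0.02991978, -0.00843817,  0.57200893],
       [-0.01378013,  0.66974172, -0.74246625,  0.04554894],
       [ 0.02786582, -0.74199113, -0.66983033,  1.10950043],
       [ 0.        ,  0.        ,  0.        ,  1.        ]])}
clamp [([271, 210, 40, 69], 0.95)]
stop [([271, 258, 38, 13], 0.85)]
specimen [([282, 249, 17, 9], 0.46), ([290, 158, 14, 18], 0.18)]
carriage [([284, 208, 18, 31], 0.71)]
handle [([286, 209, 18, 34], 0.6)]
pad_face [([283, 236, 16, 5], 0.67)]
tray [([278, 148, 35, 36], 0.79), ([283, 208, 17, 32], 0.21)]
spacer0 [([329, 145, 15, 16], 0.74), ([330, 159, 14, 22], 0.74), ([293, 156, 9, 20], 0.55), ([292, 149, 14, 18], 0.51), ([289, 145, 16, 10], 0.41)]
0.9
```

Run:
```python
import cv2,numpy as np
a=cv2.imread("pics/top0.png")[190:340,170:470]; cv2.imwrite("pics/topc.png",cv2.resize(a,(800,400),interpolation=cv2.INTER_CUBIC))
b=cv2.imread("pics/side0.png"); cv2.imwrite("pics/sidec.png",cv2.resize(b[120:290,230:430],(700,595),interpolation=cv2.INTER_CUBIC))
```

```text
(no output)
```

View pics/topc.png

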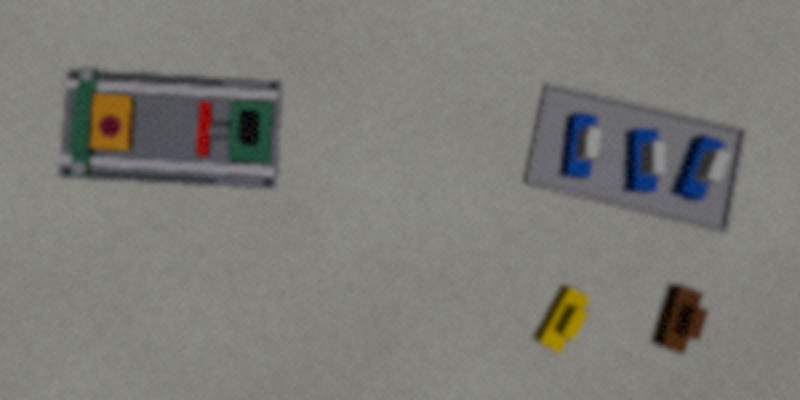

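View pics/sidec.png

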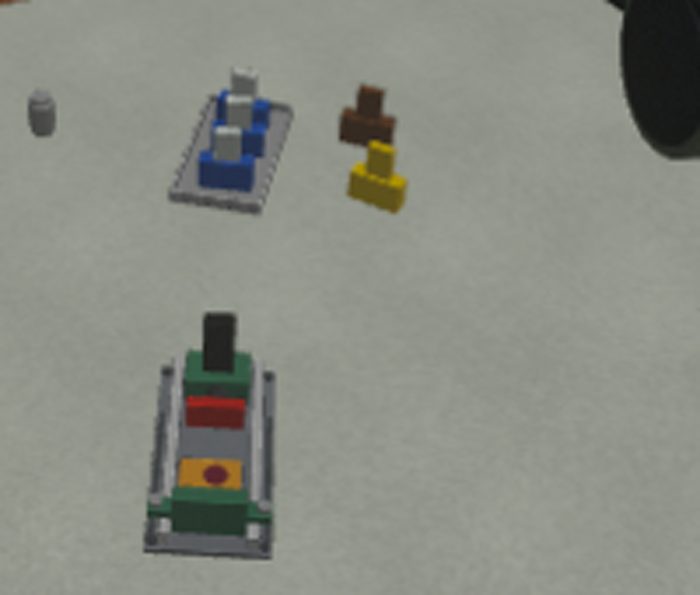

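View pics/top0.png

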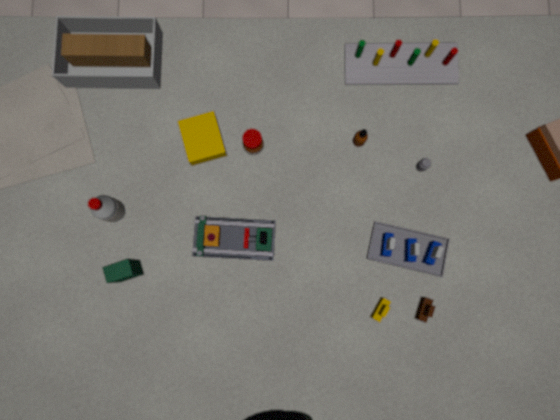

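The top view shows the clamp at about (235,239), with its stop on the left (towards world +y) and its jaw on the right. The tray is at (407,249) with three blue spacers at about (388,244), (412,250) and (433,253). The yellow and brown look-alikes are at (381,309) and (426,310). The side view agrees. Next I'll fit poses by silhouette in both cameras.

```bash
cat > vis.py <<'E'
import cv2,numpy as np
from scipy.optimize import minimize
from cell import bot
CAL={c:bot.calibration(c) for c in("top","side")}
def proj(c,P):
    k=CAL[c];q=np.asarray(P)@k["extrinsics"][:3,:3].T+k["extrinsics"][:3,3]
    s=q[:,:2]/q[:,2:];s=s*(1+k["k1"]*(s**2).sum(1,keepdims=True))
    return s*k["mtx"][0,0]+k["mtx"][:2,2]
def box(cx,cy,z0,z1,lx,ly):
    return np.array([[cx+a*lx/2,cy+b*ly/2,z] for a in(-1,1) for b in(-1,1) for z in(z0,z1)])
def place(B,p):
    c,s=np.cos(p[2]),np.sin(p[2]);o=B.copy()
    o[:,0]=p[0]+c*B[:,0]-s*B[:,1];o[:,1]=p[1]+s*B[:,0]+c*B[:,1];return o
U=8
def render(c,boxes,p,r):
    x,y,w,h=r;m=np.zeros((h*U,w*U),np.uint8)
    for B in boxes:
        u=((proj(c,place(B,p))-[x,y]+.5)*U)
        cv2.fillConvexPoly(m,cv2.convexHull(np.round(u*16).astype(np.int32)),255,shift=4)
    return cv2.resize(m,(w,h),interpolation=cv2.INTER_AREA)/255.
def fit(masks,boxes,p0,fixyaw=False):
    """masks: {cam:(roi,soft mask)}"""
    S=np.array([.01,.01,.1])
    def cost(v):
        p=np.array(p0,float);p[:len(v)]+=v*S[:len(v)];t=0
        for c,(r,m) in masks.items():
            R=render(c,boxes,p,r);t+=1-np.minimum(R,m).sum()/np.maximum(R,m).sum()
        return t
    n=2 if fixyaw else 3;best=None
    for k in range(3):
        s=minimize(cost,np.zeros(n) if best is None else best.x,method="Nelder-Mead",options=dict(initial_simplex=None if 0 else np.vstack([np.zeros(n) if best is None else best.x]+[(np.zeros(n) if best is None else best.x)+e*(.7 if k%2==0 else -.5) for e in np.eye(n)]),xatol=.01,fatol=1e-4))
        best=s
    p=np.array(p0,float);p[:n]+=best.x*S[:n];return p,best.fun
def hsv(im):return cv2.cvtColor(im,cv2.COLOR_RGB2HSV).astype(int)
def unproj(c,uv,z):
    k=CAL[c];s=(np.array(uv,float)-k["mtx"][:2,2])/k["mtx"][0,0];d=s.copy()
    for _ in range(9): s=d/(1+k["k1"]*(s**2).sum())
    R,t=k["extrinsics"][:3,:3],k["extrinsics"][:3,3];o=-R.T@t;v=R.T@np.r_[s,1];return o+v*(z-o[2])/v[2]
SP=[box(0,0,0,.030,.018,.050),box(0,0,.029,.061,.010,.024)]
def blob(m,pt):
    n,l,s,c=cv2.connectedComponentsWithStats(m.astype(np.uint8));i=1+np.argmin(np.linalg.norm(c[1:]-pt,axis=1)+1e3*(s[1:,4]<12));return l==i,c[i]
E
cat > m1.py <<'E'
from vis import *
I={c:cv2.cvtColor(cv2.imread(f"pics/{c}0.png"),cv2.COLOR_BGR2RGB) for c in("top","side")}
H={c:hsv(I[c]) for c in I}
def up(B,z):
    B=B.copy();B[:,2]+=z;return B
# clamp silhouette
M={}
for c,r,(gx,gy) in(("top",(180,205,105,70),(235,239)),("side",(262,200,60,90),(290,245))):
    x,y,w,h=r;L=cv2.cvtColor(I[c],cv2.COLOR_RGB2LAB)[y:y+h,x:x+w].astype(float)
    bg=np.median(np.vstack([L[:4].reshape(-1,3),L[-4:].reshape(-1,3)]),0)
    d=np.linalg.norm(L-bg,axis=2);m=cv2.morphologyEx((d>14).astype(np.uint8),cv2.MORPH_CLOSE,np.ones((5,5)),borderValue=0)
    m=cv2.morphologyEx(m,cv2.MORPH_OPEN,np.ones((2,2)));b,_=blob(m,np.array([gx-x,gy-y]))
    cs,_=cv2.findContours(b.astype(np.uint8),cv2.RETR_EXTERNAL,cv2.CHAIN_APPROX_NONE);b=cv2.drawContours(np.zeros((h,w),np.uint8),cs,-1,1,-1)
    M[c]=(r,b.astype(float))
g=unproj("top",(235,239),.006);print("clamp0",g)
# carriage back end assumed near plate end; stop 36 tall; fits plate+rails(22mm)
pl=[box(0,0,0,.006,.18,.09),box(0,.031,0,.022,.17,.008),box(0,-.031,0,.022,.17,.008)]
for cams in(["top"],["side"],["top","side"]):
    p,f=fit({c:M[c] for c in cams},pl,[g[0],g[1],1.54]);print("clamp",cams,p.round(4),round(f,3))
C=p
def colour(c,name):
    h,s,v=[H[c][...,i] for i in range(3)]
    return {"amber":(h>=10)&(h<=28)&(s>120)&(v>90),"red":((h<7)|(h>172))&(s>140)&(v>70),"blue":(h>100)&(h<128)&(s>110)}[name]
def near(c,name,pt,r,cl=3):
    m=colour(c,name).astype(np.uint8)
    m=cv2.morphologyEx(m,cv2.MORPH_CLOSE,np.ones((cl,cl)));b,cc=blob(m,np.array(pt));x,y,w,h=r;return (r,b[y:y+h,x:x+w].astype(float))
ma=near("top","amber",(211,237),(190,215,40,45),5)
s0=unproj("top",(211,237),.036)
p,f=fit({"top":ma},[box(0,0,.006,.036,.030,.044)],[s0[0],s0[1],C[2]],True);print("spec",p.round(4),round(f,3));S=p
s0=unproj("top",(246.5,238),.03)
mr={"top":near("top","red",(246.5,238),(235,220,25,40)),"side":near("side","red",(291,238),(275,225,35,25))}
for t in(.006,.008,.010):
    p,f=fit(mr,[box(-t/2,0,.008,.032,t,.044)],[s0[0],s0[1],C[2]],True);print("padface",t,p.round(4),round(f,3))
    q=lambda P:np.array([[np.cos(C[2]),np.sin(C[2])],[-np.sin(C[2]),np.cos(C[2])]])@(P[:2]-C[:2])
    print(" local spec",q(S).round(4),"pad",q(p).round(4),"gap",round(q(S)[0]-.015-q(p)[0],4))
for (u,v) in((388,244),(411,250),(432,254)):
    r=(u-18,v-18,40,36);b,cc=blob(colour("top","blue"),np.array([u,v]))
    x,y,w,h=r;hh=H["top"];white=(hh[...,1]<40)&(hh[...,2]>150);near_b=cv2.dilate(b.astype(np.uint8),np.ones((7,7)))>0
    m=b|(white&near_b);s=unproj("top",cc,.033)
    best=min((fit({"top":(r,m[y:y+h,x:x+w].astype(float))},[up(B,.003) for B in SP],[s[0],s[1],1.4+d]) for d in(0,.3,-.3)),key=lambda a:a[1])
    best=(np.r_[best[0][:2],best[0][2]],best[1]);print("spacer",best[0].round(4),round(best[1],3),m.sum())
E
python3 m1.py
```

```text
clamp0 [0.51745239 0.12808689 0.006     ]
clamp ['top'] [0.518  0.1287 1.5221] 0.027
clamp ['side'] [0.5181 0.1332 1.5174] 0.125
clamp ['top', 'side'] [0.518  0.1293 1.518 ] 0.17
spec [0.524  0.1783 1.518 ] 0.193
padface 0.006 [0.5198 0.1056 1.518 ] 0.417
 local spec [ 0.0493 -0.0034] pad [-0.0235 -0.003 ] gap 0.0578
padface 0.008 [0.5197 0.1061 1.518 ] 0.381
 local spec [ 0.0493 -0.0034] pad [-0.023  -0.0029] gap 0.0573
padface 0.01 [0.5198 0.107  1.518 ] 0.454
 local spec [ 0.0493 -0.0034] pad [-0.0221 -0.0029] gap 0.0564
spacer [ 0.5075 -0.2019  1.3436] 0.469 167
spacer [ 0.4961 -0.2521  1.3801] 0.479 182
spacer [ 0.4902 -0.2965  1.0722] 0.47 194
```

```bash
cat > ov.py <<'E'
from vis import *
def overlay(im,c,items,roi,f,name):
    x,y,w,h=roi;v=cv2.resize(im[y:y+h,x:x+w],(w*f,h*f),interpolation=cv2.INTER_CUBIC)[:,:,::-1].copy()
    for boxes,p,col in items:
        for B in boxes:
            u=((proj(c,place(B,p))-[x,y]+.5)*f).astype(np.int32)
            for a,b in((0,1),(2,3),(4,5),(6,7),(0,2),(1,3),(4,6),(5,7),(0,4),(1,5),(2,6),(3,7)): cv2.line(v,tuple(map(int,u[a])),tuple(map(int,u[b])),col,1)
    return v
E
python3 - <<'E'
from ov import *
I=cv2.cvtColor(cv2.imread("pics/top0.png"),cv2.COLOR_BGR2RGB)
C=[.518,.1287,1.522]
a=overlay(I,"top",[([box(0,0,0,.006,.18,.09),box(0,.031,.006,.022,.17,.008),box(0,-.031,.006,.022,.17,.008)],C,(255,255,0)),([box(.049,0,.006,.036,.03,.044),box(-.027,0,.008,.032,.008,.044),box(-.066,0,.032,.082,.014,.024)],C,(255,0,255))],(185,205,100,65),8,"")
up=[B+[0,0,.003] for B in SP]
b=overlay(I,"top",[(up,[.5075,-.2019,1.3436],(0,255,255)),(up,[.4961,-.2521,1.38],(0,255,255)),(up,[.4902,-.2965,1.0722],(0,255,255))],(360,222,100,60),8,"")
cv2.imwrite("pics/ov.png",cv2.resize(np.vstack([a,b]),None,fx=.6,fy=.6,interpolation=cv2.INTER_AREA))
h=hsv(I);print(h[240:250:2,380:400:2].tolist())
E
```

```text
[[[130, 23, 102], [110, 128, 48], [107, 255, 72], [111, 165, 93], [120, 18, 56], [10, 7, 110], [0, 4, 141], [75, 4, 141], [135, 13, 117], [115, 14, 112]], [[124, 17, 103], [114, 113, 54], [109, 243, 83], [111, 157, 83], [60, 18, 57], [45, 4, 121], [105, 4, 142], [75, 4, 134], [132, 12, 110], [135, 4, 115]], [[110, 24, 96], [112, 132, 52], [109, 213, 102], [113, 131, 84], [60, 5, 53], [75, 4, 124], [90, 2, 142], [114, 10, 133], [120, 13, 117], [130, 7, 106]], [[112, 32, 89], [114, 187, 45], [109, 204, 106], [111, 122, 73], [135, 9, 56], [0, 0, 126], [135, 4, 145], [130, 6, 123], [128, 9, 108], [129, 16, 109]], [[116, 42, 85], [112, 191, 48], [110, 202, 101], [111, 107, 74], [125, 20, 75], [40, 7, 112], [120, 2, 136], [138, 11, 114], [120, 7, 107], [130, 14, 109]]]
```

View pics/ov.png

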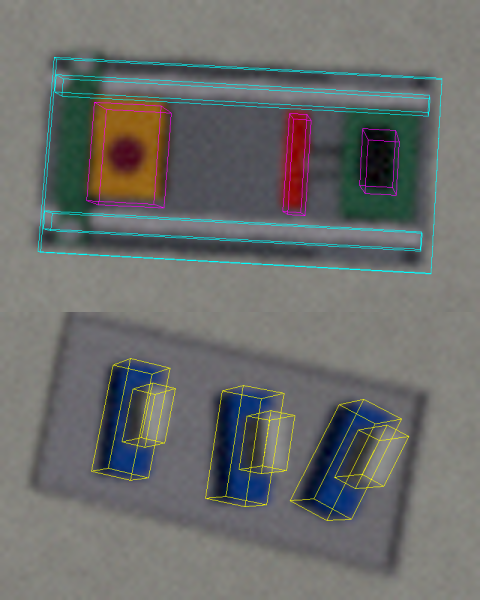

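The overlay shows the clamp fitted to about 1 mm in x, with the jaw and specimen about as modelled. The gap is about 58 mm, so two spacers are needed. I'll refine the first two spacer poses and pick the first one.

```bash
cat > rob.py <<'E'
from vis import *
from scipy.spatial.transform import Rotation as Rn
C=np.array([.5187,.1287,1.520])
def quat(psi):
    best=None
    for a in(psi,psi+np.pi):
        y=np.array([-np.sin(a),np.cos(a),0]);z=np.array([0,0,-1.]);q=Rn.from_matrix(np.c_[np.cross(y,z),y,z]).as_quat()
        q=np.r_[q[3],q[:3]];yield q
def above(x,y,z,psi):
    c=np.array(bot.read_joint_positions());L=[]
    for q in quat(psi):
        j=bot.solve_ik([x,y,z],q)
        if j is not None:L.append((abs(j[5]-c[5])+max(0,abs(j[5])-2.9)*9,q))
    q=min(L,key=lambda a:a[0])[1];bot.move_pose([x,y,z],q);return q
def cl(lx,ly=0):
    c,s=np.cos(C[2]),np.sin(C[2]);return C[0]+c*lx-s*ly,C[1]+s*lx+c*ly
def spacer(I,u,v):
    h=hsv(I);b,cc=blob((h[...,0]>100)&(h[...,0]<128)&(h[...,1]>100),np.array([u,v]))
    nb=cv2.dilate(b.astype(np.uint8),np.ones((9,9)))>0
    m=b|(nb&(((h[...,2]>123)&(h[...,1]<20))|((h[...,2]<82)&(h[...,1]<60))))
    m=cv2.morphologyEx(m.astype(np.uint8),cv2.MORPH_OPEN,np.ones((3,3)));m,_=blob(m,cc)
    x,y,w,hh=u-18,v-20,42,40;s=unproj("top",cc,.03)
    return min((fit({"top":((x,y,w,hh),m[y:y+hh,x:x+w].astype(float))},[B+[0,0,.003] for B in SP],[s[0],s[1]-.004,1.4+d]) for d in(0,.2,-.2)),key=lambda a:a[1])
E
python3 - <<'E'
from rob import *
I=cv2.cvtColor(cv2.imread("pics/top0.png"),cv2.COLOR_BGR2RGB)
for u,v in((388,244),(411,250),(432,254)): print(spacer(I,u,v))
(x,y,a),f=spacer(I,388,244)
if f<.35:
    bot.set_gripper(1.0,40);above(x,y,.14,a);bot.move_linear([x,y,.037],.12,until_force=6)
    print(bot.read_position(),bot.read_ft_force());bot.set_gripper(0.0,40);print(bot.read_gripper_width(),bot.read_finger_force(),bot.read_ft_force())
    bot.move_linear([x,y,.14],.15);print(bot.read_gripper_width(),bot.read_ft_force(),bot.read_clock())
    t=bot.camera("top");s=bot.camera("side");cv2.imwrite("pics/t1.png",t[:,:,::-1]);cv2.imwrite("pics/s1.png",s[:,:,::-1])
    cv2.imwrite("pics/g1.png",np.hstack([cv2.resize(t[190:310,320:480],(480,360)),cv2.resize(s[90:210,240:340],(300,360))])[:,:,::-1])
E
```

```text
(array([ 0.50731447, -0.20048262,  1.43772213]), np.float64(0.38193893735130846))
(array([ 0.49629246, -0.25111154,  1.43380345]), np.float64(0.3309488036238871))
(array([ 0.49013848, -0.29661343,  1.08031308]), np.float64(0.3973637678829771))
```

```bash
cat > pick.py <<'E'
from rob import *
def pick(x,y,a,n):
    bot.set_gripper(1.0,40);above(x,y,.14,a);bot.move_linear([x,y,.037],.12,until_force=6)
    print(bot.read_position(),bot.read_ft_force());bot.set_gripper(0.0,40);print(bot.read_gripper_width(),bot.read_finger_force(),bot.read_ft_force())
    bot.move_linear([x,y,.14],.15);print(bot.read_gripper_width(),bot.read_ft_force(),bot.read_clock())
def snap(n,tr,sr):
    t=bot.camera("top");s=bot.camera("side");cv2.imwrite(f"pics/t{n}.png",t[:,:,::-1]);cv2.imwrite(f"pics/s{n}.png",s[:,:,::-1])
    f=lambda im,r:cv2.resize(im[r[1]:r[1]+r[3],r[0]:r[0]+r[2]],(int(r[2]*400/r[3]),400),interpolation=cv2.INTER_CUBIC)
    cv2.imwrite(f"pics/g{n}.png",np.hstack([f(t,tr),f(s,sr)])[:,:,::-1])
E
python3 - <<'E'
from pick import *
pick(.5073,-.2008,1.43,1)
x,y=cl(.021);above(x,y,.12,C[2]);bot.move_linear([x,y,.075],.1)
print(bot.read_ft_force(),bot.read_position(),bot.read_clock());snap(1,(180,190,120,100),(240,190,100,100))
E
```

```text
[ 0.50782601 -0.20120846  0.03763139] [ 0.23717745  0.34172246 -0.88027492]
0.2721887079046596 39.6037620306015 [0.42958994 0.46184284 3.3470026 ]
0.27210512279795807 [-0.24002868  0.38828048 -1.0916349 ] 5.2417
[ 0.05564469 -0.3011851  -0.14834417] [0.52002438 0.14922231 0.07510396] 7.1667
```

View pics/g1.png

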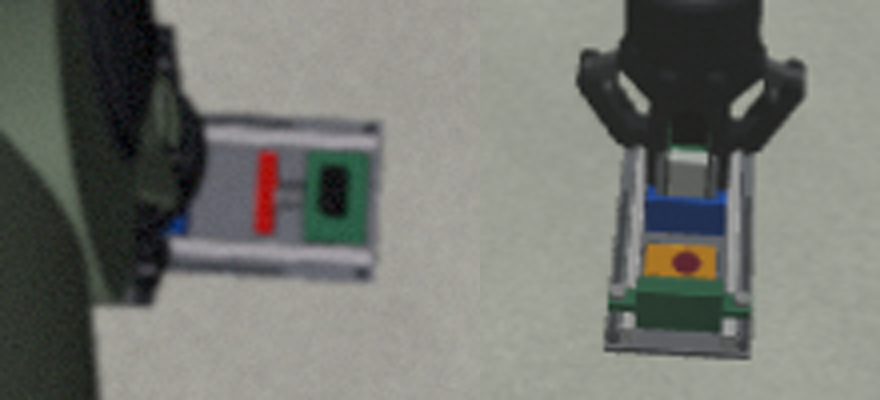

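The held spacer (side crop, columns 643–726) sits centred between the rails (640–731). Descending under force guard.

Run:
```python
from pick import *
x,y=cl(.021)
hit=bot.move_linear([x,y,.0405],.03,until_force=4)
print(hit,bot.read_position(),bot.read_ft_force(),bot.read_clock())
snap(2,(180,190,120,100),(240,190,100,100))
```

```text
False [0.51996333 0.1497112  0.04067195] [ 0.6585468   0.6097987  -0.44535076] 8.5667
```

Run:
```python
from pick import *
x,y=cl(.021)
bot.move_linear([x,y,.0395],.02,until_force=3);print(bot.read_ft_force())
bot.set_gripper(0.6);bot.move_linear([x,y,.14],.15)
pick(.4964,-.2515,1.43,1)
snap(3,(180,190,120,100),(240,190,100,100))
x,y=cl(-.004);above(x,y,.12,C[2]);bot.move_linear([x,y,.075],.1);print(bot.read_ft_force(),bot.read_clock())
snap(4,(180,190,120,100),(240,190,100,100))
a,b=cv2.imread("pics/g3.png"),cv2.imread("pics/g4.png");cv2.imwrite("pics/g34.png",cv2.resize(np.vstack([a,b]),(660,600)))
```

```text
[-1.32356576 -0.59607952  6.00682902]
[ 0.49698646 -0.25171939  0.03762325] [0.64202478 0.03513813 0.12001145]
0.2757362570249211 39.12327288184315 [-0.04225049  0.23351191  3.20819114]
0.2746922169133706 [-0.09791273  0.07601844 -0.16416847] 14.475
[-0.24318152  0.33952826 -0.97245944] 16.5833
```

View pics/g34.png

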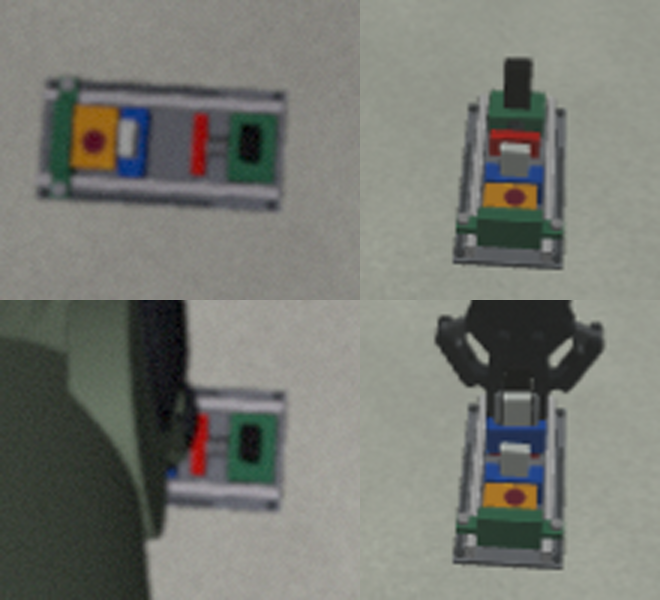

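The first spacer stands in the channel, close to the specimen. The second hangs over the free gap. Descending.

Run:
```python
from pick import *
x,y=cl(-.004)
hit=bot.move_linear([x,y,.0405],.03,until_force=4);p=bot.read_position();print(hit,p,bot.read_ft_force())
if p[2]<.0425:
    bot.move_linear([x,y,.0395],.02,until_force=3);print(bot.read_position(),bot.read_ft_force())
    bot.set_gripper(0.6);bot.move_linear([x,y,.14],.15)
    x,y=cl(-.066);above(x,y,.14,C[2])
    bot.goto_joints([-1.369,.326,-.193,1.052,0,float(bot.read_joint_positions()[5])])
    print(bot.read_clock())
snap(5,(180,190,120,100),(240,190,100,100))
```

```text
False [0.51876015 0.1246594  0.04060811] [ 1.95518969  0.53716871 -2.79323442]
[0.51873463 0.12473109 0.04027903] [-0.40147064 -0.11040013  5.39395118]
22.2
```

View pics/g5.png

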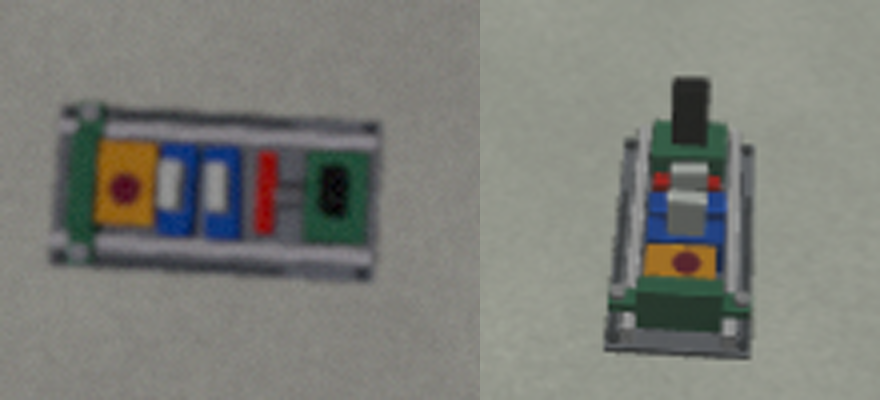

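Both spacers stand upright and square, with the pad about 8–10 mm behind the pack. Now I'll grip the handle and push in steps while watching the force.

Run:
```python
from pick import *
h=unproj("top",(180+333/4,190+186/4),.08);c,s=np.cos(C[2]),np.sin(C[2]);d=h[:2]-C[:2];print("handle local",c*d[0]+s*d[1],-s*d[0]+c*d[1])
lx=-.066
x,y=cl(lx);bot.set_gripper(.7,30);above(x,y,.13,C[2]);bot.move_linear([x,y,.041],.1,until_force=6)
print(bot.read_position(),bot.read_ft_force());f0=np.array(bot.read_ft_force())
bot.set_gripper(0,30);print(bot.read_gripper_width(),bot.read_ft_force(),bot.read_clock())
for k in range(1,6):
    x,y=cl(lx+.002*k);bot.move_linear([x,y,.041],.02)
    F=np.mean([bot.read_ft_force() for _ in range(4)],0)-f0;p=bot.read_position()
    print(k*2,"along",round(c*F[0]+s*F[1],2),"lat",round(-s*F[0]+c*F[1],2),"z",round(F[2],2),np.round(p,4))
print(bot.read_clock())
```

```text
handle local -0.06593362629399309 -0.0015475425538965244
[0.51589936 0.06275345 0.041505  ] [-0.77483528 -0.78135799  1.21790223]
0.27733887422886216 [ 3.47573157 -0.61114213  1.93119402] 26.4083
2 along -0.94 lat -4.85 z 4.38 [0.5171 0.0644 0.0419]
4 along -2.06 lat -5.6 z 4.88 [0.5172 0.0663 0.0418]
6 along -1.95 lat -5.65 z 3.6 [0.5174 0.0683 0.0419]
8 along -1.9 lat -5.21 z 4.4 [0.5174 0.0703 0.0419]
10 along -2.53 lat -4.98 z 4.5 [0.5175 0.0723 0.0419]
27.6583
```

Run:
```python
from pick import *
c,s=np.cos(C[2]),np.sin(C[2]);f0=np.array([-.77,-.78,1.2])
for k in range(11,40):
    x,y=cl(-.066+.001*k,-.0013);bot.move_linear([x,y,.041],.01)
    F=np.mean([bot.read_ft_force() for _ in range(6)],0)-f0;p=np.array(bot.read_position());d=p[:2]-C[:2]
    a=c*F[0]+s*F[1];print(k,"along",round(a,2),"lat",round(-s*F[0]+c*F[1],2),"z",round(F[2],2),"lx",round(c*d[0]+s*d[1],4))
    if a<-6.5 or bot.read_clock()>45:break
print(bot.read_clock());snap(6,(180,190,120,100),(240,190,100,100))
```

```text
11 along -2.37 lat -1.63 z 7.65 lx -0.0555
12 along -1.83 lat -1.82 z 7.92 lx -0.0545
13 along -1.93 lat -1.54 z 7.65 lx -0.0535
14 along -3.01 lat -1.99 z 8.03 lx -0.0525
15 along -2.25 lat -1.59 z 8.25 lx -0.0515
16 along -2.57 lat -2.1 z 8.92 lx -0.0505
17 along -2.02 lat -2.33 z 7.91 lx -0.0496
18 along -3.92 lat -1.69 z 7.14 lx -0.0487
19 along -3.9 lat -2.03 z 7.57 lx -0.0477
20 along -3.53 lat -2.53 z 8.27 lx -0.0467
21 along -2.12 lat -2.16 z 7.14 lx -0.0458
22 along -2.61 lat -1.74 z 7.74 lx -0.0448
23 along -4.35 lat -2.25 z 7.93 lx -0.044
24 along -4.63 lat -1.98 z 8.21 lx -0.0431
25 along -5.55 lat -2.48 z 8.39 lx -0.0423
26 along -5.23 lat -1.12 z 8.35 lx -0.0415
27 along -5.64 lat -2.88 z 8.59 lx -0.0406
28 along -6.69 lat -2.34 z 9.23 lx -0.0398
32.225
```

View pics/g6.png

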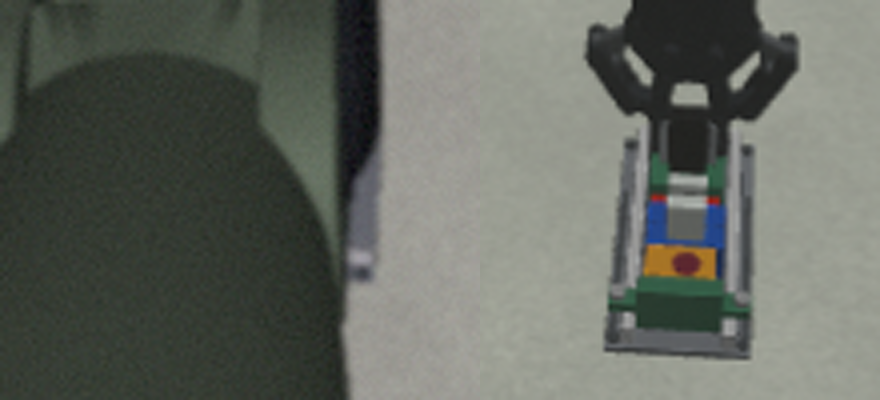

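Pad contact began at about step 21–22, and the force has risen about 4 N since, so the pad is roughly 5–6 mm in. I'll add about 3 mm, settle and recheck.

Run:
```python
from pick import *
c,s=np.cos(C[2]),np.sin(C[2]);f0=np.array([-.77,-.78,1.2])
x,y=cl(-.066+.0313,-.0013);bot.move_linear([x,y,.041],.01);bot.wait(1)
F=np.mean([bot.read_ft_force() for _ in range(15)],0)-f0;p=np.array(bot.read_position());d=p[:2]-C[:2]
print("along",c*F[0]+s*F[1],"lat",-s*F[0]+c*F[1],F[2],"lx",c*d[0]+s*d[1],bot.read_gripper_width(),bot.read_finger_force(),bot.read_clock())
snap(7,(180,190,120,100),(265,215,60,60))
```

```text
along -8.773843720353458 lat -1.949794418965191 9.094736629063028 lx -0.03704338059750081 0.27424549401638393 36.29150748252869 33.8083
```

View pics/g7.png

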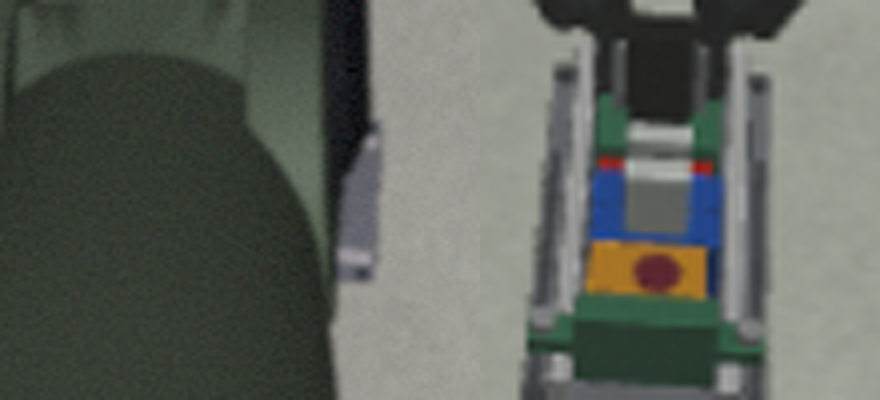

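The side view shows the pack closed up against the specimen and upright, with the fingers only on the handle. The force of about 8.8 N less the ~3.3 N return spring puts the pad roughly 8–10 mm in, near half-way.

```bash
python3 -c "
from cell import bot
print(bot.close_job())"
```

```text
the job is handed in; nothing more can be done
None
```

I handed the job in with two spacers snug and upright between specimen and jaw, the jaw held forward by its handle and the pad roughly 8–10 mm in (estimated from force and travel); the third spacer is still in the tray, and no verdict came back.

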